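# Load the pedestal weld jig

## Robot

A 7-joint arm with a two-finger parallel gripper is mounted at the origin on the work surface. World frame = base frame: x ahead of the robot, y to its left, z up, the work surface at z = 0. Lengths are in m, angles in rad, forces in N, time in s.
With the tool pointing down it reaches from about 0.425 to 0.875 m from the base axis. Payload 4.7 kg.
Tool frame: the origin (TCP) lies midway between the tips of the shut fingers; the grasp point (between the pads) lies 19 mm behind it; x points along the fingers, z is the direction in which the jaws open and shut, and the axes are right-handed (so a half turn about x gives the same grasp; the last joint's range is limited). The gripper opens to 87 mm and grips with 3 to 60 N. Pads are 19 mm wide; open, the fingers measure 117 mm over their backs; the gripper's body (75 mm by 190 mm) begins 51 mm behind the grasp point.
Start: joints at [-1.164, 0.321, -0.07, 1.45, 0.023, 1.371, -0.057], TCP at [0.249, 0.601, 0.223] pointing down, gripper open.
Joint ranges: [-2.86, 2.86], [-0.3, 2.09], [-1.38, 1.24], [0.06, 2.45], [-1.56, 4.7], [0.09, 2.05], [-2.69, 2.69]. Speed limits (rad/s): [2.57, 2.57, 3.14, 3.14, 3.14, 3.14, 3.14].

## Interface

Orientations are given as a rotation vector (axis times angle).
In Python, from bench import ctrl, vision, close_job gives the robot as it stands. The module is installed in compiled form; this text tells all that it offers.
- The arm moves only by the tool servo_tool, never from a script. Its argument "commands" is a list that holds one entry, the list of rows, each a list of 7 numbers: the turn, a rotation vector about the tool's x, y, z in degrees, then the shift along the tool's x, y, z in mm, then the finger opening in mm, from 0 to 87. In form: [[[wx, wy, wz, x, y, z, grip], ...]]. A call has 1 to 5 rows; each row is the pose to reach, as a shift and turn from the pose commanded when the call began, along the tool's axes at that moment; what a row does not reach only later rows make up. A row lasts 1/8 s, in which the tool goes at most 62.5 mm and 10.7 degrees, less where a joint would pass 70% of its speed; a pose out of reach is approached as far as the arm can. A call with a gripper value outside its range is refused whole. The fingers move at their own pace and stop on an object; "newtons" is the grip in N (left out, the last holds). Time passes only in rows, so rows that repeat a pose let the fingers close. It gives the time, the measured TCP pose, the force and the opening at its end, in the units of the state.
- ctrl.get_state(): the state, without advancing time (a new reading comes with each control period).
- vision.get_image(name): name is "side" or "top" or "wrist"; returns the picture (420x560x3 uint8, red, green, blue); there is no depth.
- vision.camera_info(name): a dict with "fov_y" (degrees; the focal length in pixels is half the picture's height over the tangent of half this angle, whatever the lens; pixels are square), "cx", "cy" (the principal point, pixels), "dist" ([k1, k2, p1, p2, k3] as OpenCV has them; the pictures are not rectified), "pose" (4x4, takes a point from camera to world coordinates). Camera axes: x right, y down, z forward; pixel columns grow to the right and rows downward; lengths in m; the calibration is good to about 2 mm. A picture is of the moment at which its call begins: read the wrist's pose just before it. camera_info takes no time and is no camera call; for the wrist camera it gives the pose at the moment of the call.
- close_job(): hands the job in, once; it reports no verdict.
The state is a dict: "time": time; "joint_positions": joint angles; "qd": joint speeds; "joint_torque": joint torques, N m; "position": TCP position; "tool_rot": TCP orientation; "ft_force": force on the tool from outside, world axes, zero at the start; "torque": the same for the moment, N m; "grip_width": opening from 0.0 (shut) to 1.0 (fully open).
Only numpy, scipy, OpenCV 4.12 (cv2) and the standard library are available. Lean on these libraries where they do the work, as an engineer would, in place of code of your own. Each camera call takes 0.05 s, during which the arm holds its last target. There are 200 camera calls.

## Task

Load the weld jig with the four steel pieces of a pedestal, all threaded over the jig's post: first the wide base flange flat on the faceplate with its hub up, then the short tube standing around that hub, then the cap flange with its hub down inside the tube, and last the flanged bush on top with its neck up. Seat each piece fully on the one below and set it down without dropping it; leave the long tube, the magnet and the tin where they are.

Things in the scene. Friction and masses are not known exactly. Their poses are not given: they have to be found in the camera images.
- jig_seat (a point): The weld jig, fixed to the table: a grey round faceplate of diameter 150 and thickness 14, with an upright steel post of diameter 20 at its centre. This point is the centre of the faceplate's upper face, on the post's axis, 14 above the table; z points up along the post. The post rises 86 above this point; its last 10 taper to diameter 8.
- base_mid (a point): The base flange, bare steel, lying hub up: a disc of diameter 100 and thickness 8 with a hub of diameter 44 standing 24 above it (the last 5 tapering to diameter 37), total height 32; through bore of diameter 25; four dark bolt holes in the disc. About 0.66 kg. To be taken by the hub, with the fingertips above the disc. The point is on its axis half-way up, 16 above its underside; z points along the axis to the hub's free end, up at the start.
- tube_mid (a point): The short tube, bare steel, standing on end: outer diameter 57, inner diameter 49, length 50, about 0.26 kg. Either end may be up. The point is on its axis half-way up, 25 above its lower end; z points along the axis, up.
- cap_mid (a point): The cap flange, bare steel, lying hub down: a hub of diameter 44 and length 20 below (its lowest 5 tapering to diameter 37) and a disc of diameter 66 and thickness 8 on top, total height 28; through bore of diameter 25. About 0.34 kg. To be taken by the rim of the disc, which spans heights 20 to 28 above its underside. The point is on its axis half-way up, 14 above the hub's lower end; z points along the axis from hub to disc, up at the start.
- bush_mid (a point): The flanged bush, bare steel, the smallest piece, lying neck up: a disc of diameter 50 and thickness 6 with a neck of diameter 32 standing 22 above it, total height 28; through bore of diameter 25. About 0.13 kg. To be taken by the neck, with the fingertips above the disc. The point is on its axis half-way up, 14 above its underside; z points along the axis to the neck's free end, up at the start.
- long_mid (a point): The long tube of another job, bare steel, standing on end: outer diameter 57, inner diameter 49, length 90. Not used here; leave it. The point is on its axis half-way up, 45 above the table; z up.
- magnet: A red welding magnet lying flat, an angle of about 75 by 75 with a diagonal brace, 14 thick. Leave it. Origin at the middle of its underside.
- tin: A closed blue tin with a paper band, diameter 76, height 46. Leave it. Origin at the centre of its underside.
Not all that is in view belongs to the job. What is shaped like the part that bears cap_mid but brown, green or purple is not meant.

How it is judged:
By the outcome, as a careful person would: the job done as asked, in the order asked, and still so for the second after the job is handed in, with the robot touching nothing.
It also fails if it takes over 128 s, if anything falls off the work surface, if the arm or the gripper's body presses on something with over 40 N, if the wrist force passes 120 N, or if a joint passes its speed limit or range.

## Working session

There is one attempt and no reset: what is moved stays moved. The work goes in short steps, Python scripts to look and compute and a tool call to move; the robot and the scene stay as the last step left them, time stands still between calls to the robot, and variables do not carry over. Pictures are saved under pics/ and viewed, about 12 in all and at most 16, crops included, and the job is handed in when it is done.

Besides the shell and the picture viewer there is one more tool, called after ">>>" as a command line: name --argument value ..., lists and objects as JSON in quotes. servo_tool: Moves the arm, as the interface text tells. Its arguments: {"type":"object","properties":{"commands":{"type":"array"},"newtons":{"type":"number"}},"required":["commands"]}

```bash
mkdir -p pics; cat > h.py <<'E'
import numpy as np, cv2
from bench import ctrl, vision
from scipy.spatial.transform import Rotation as R
def cam(n):
    i=vision.camera_info(n); f=210/np.tan(np.radians(i['fov_y'])/2)
    K=np.array([[f,0,i['cx']],[0,f,i['cy']],[0,0,1]]); return K,np.array(i['dist'],float),np.array(i['pose'])
def ray2z(c,uv,z):
    K,d,T=c; p=cv2.undistortPoints(np.array([[uv]],float),K,d)[0,0]
    v=T[:3,:3]@np.array([p[0],p[1],1]); return T[:3,3]+v*(z-T[2,3])/v[2]
def proj(c,P):
    K,d,T=c; W=np.linalg.inv(T); return cv2.projectPoints(np.atleast_2d(P).astype(float),cv2.Rodrigues(W[:3,:3])[0],W[:3,3],K,d)[0][:,0]
def snap(n,f):
    c=cam(n); im=vision.get_image(n)[:,:,::-1].copy(); cv2.imwrite(f'pics/{f}.png',im); return c,im
def st():
    s=ctrl.get_state(); return s
E
python3 - <<'E'
from h import *
for n in('top','side'):
    c,im=snap(n,n+'0'); print(n,c)
s=st(); print(s); print(R.from_rotvec(s['tool_rot']).as_matrix()); print(cam('wrist'))
E
```

```text
top (array([[387.07390596,   0.        , 284.49796869],
       [  0.        , 387.07390596, 208.11380164],
       [  0.        ,   0.        ,   1.        ]]), array([-0.05636166,  0.        ,  0.        ,  0.        ,  0.        ]), array([[ 0.01545906, -0.99195258,  0.12566266,  0.44591649],
       [-0.99978314, -0.01358118,  0.01578687,  0.00765425],
       [-0.01395318, -0.12587946, -0.99194741,  0.957824  ],
       [ 0.        ,  0.        ,  0.        ,  1.        ]]))
side (array([[381.65915209,   0.        , 289.55343199],
       [  0.        , 381.65915209, 202.43549212],
       [  0.        ,   0.        ,   1.        ]]), array([-0.10128918,  0.        ,  0.        ,  0.        ,  0.        ]), array([[ 0.96230243, -0.13046455,  0.23864836,  0.35539042],
       [-0.27152119, -0.51185563,  0.81503378, -0.67640075],
       [ 0.01582049, -0.84910707, -0.52798381,  0.51141424],
       [ 0.        ,  0.        ,  0.        ,  1.        ]]))
{'time': 0.1, 'joint_positions': array([-1.16390453,  0.32176837, -0.07009165,  1.45152501,  0.02263119,
        1.37079575, -0.0568835 ]),
[... 463 characters left out ...]
5775061, -0.02283441, -0.01286699]), 'grip_width': 0.9993504384466076}
[[-5.42145074e-04 -9.23865720e-01  3.82716393e-01]
 [-1.62136423e-03  3.82716758e-01  9.23864305e-01]
 [-9.99998539e-01 -1.19654187e-04 -1.70541083e-03]]
(array([[319.06047584,   0.        , 285.90166085],
       [  0.        , 319.06047584, 212.35221457],
       [  0.        ,   0.        ,   1.        ]]), array([-0.00210314,  0.        ,  0.        ,  0.        ,  0.        ]), array([[ 0.3830292 ,  0.88829471,  0.25341891,  0.1791464 ],
       [ 0.92373418, -0.36775406, -0.10710793,  0.62887484],
       [-0.00194757,  0.27511718, -0.96140873,  0.38419699],
       [ 0.        ,  0.        ,  0.        ,  1.        ]]))
```

View pics/top0.png

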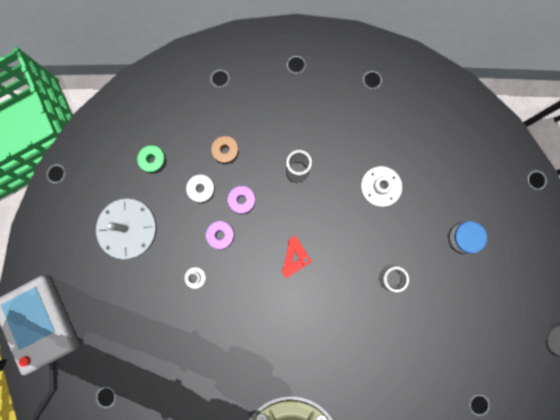

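View pics/side0.png

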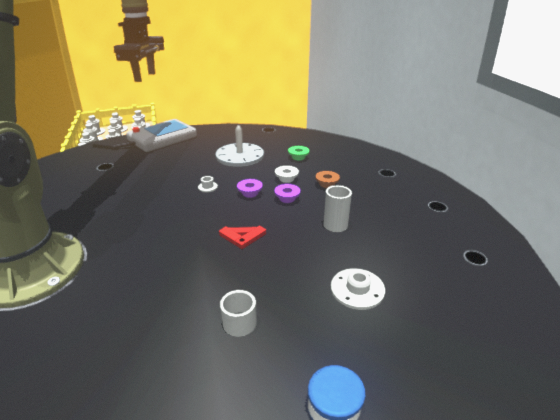

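The top view shows the base flange at (381,186), the short tube at (396,280) and the long tube at (299,163). The bare steel cap is at (200,188), among look-alikes that are green (151,159), brown (224,149) and purple (241,200) and (219,235). The bush is at (195,278) and the jig at (126,228). Only (200,188) is bare steel, so that is the cap. I'll confirm it in a close wrist crop before gripping.

```bash
python3 - <<'E'
from h import *
c=cam('top')
for n,uv,z in [('base',(381.5,186.5),.008),('tube',(396,278.5),.05),('cap',(200,188),.028),('bush',(195,278),.006),('jig',(126,228.5),.014),('jigtop',(110,225.5),.1),('long',(299,160.5),.09),('tin',(471,237),.046),('magnet',(295,258),.01)]:
    p=ray2z(c,uv,z); print(n,p.round(4),np.hypot(*p[:2]).round(3),np.degrees(np.arctan2(p[1],p[0])).round(1))
im=cv2.imread('pics/top0.png')
def crop(x,y,r=40): return cv2.resize(im[y-r:y+r,x-r:x+r],(266,266),interpolation=cv2.INTER_CUBIC)
a=[crop(*q) for q in[(381,186),(396,280),(200,188),(195,278),(126,228),(299,163)]]
cv2.imwrite('pics/crops.png',np.vstack([np.hstack(a[:3]),np.hstack(a[3:])]))
E
```

```text
base [ 0.6238 -0.2181  0.008 ] 0.661 -19.3
tube [ 0.4001 -0.2388  0.05  ] 0.466 -30.8
cap [0.6106 0.2304 0.028 ] 0.653 20.7
bush [0.3914 0.2388 0.006 ] 0.459 31.4
jig [0.5091 0.415  0.014 ] 0.657 39.2
jigtop [0.5095 0.4155 0.1   ] 0.657 39.2
long [ 0.6665 -0.0101  0.09  ] 0.667 -0.9
tin [ 0.4985 -0.4207  0.046 ] 0.652 -40.2
magnet [ 0.4441 -0.0047  0.01  ] 0.444 -0.6
```

View pics/crops.png

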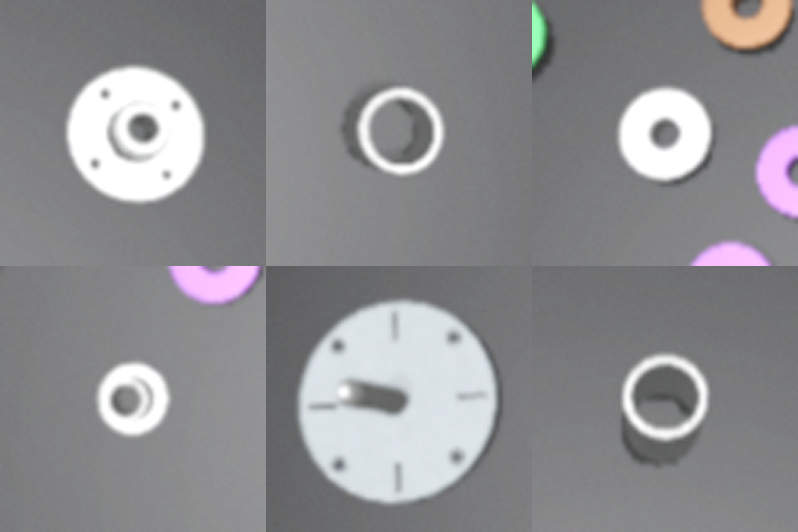

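>>> servo_tool --commands '[[[0, 0, 0, 4, -44, -41, 87], [0, 0, 0, 8, -88, -82, 87], [0, 0, 0, 12, -132, -122, 87], [0, 0, 0, 16, -176, -163, 87], [0, 0, 0, 20, -220, -204, 87]]]' --newtons 50

```text
time: 0.72
position: [0.3745, 0.3257, 0.2022]
tool_rot: [-0.915, 1.37, 0.915]
ft_force: [0.6, 0.0, 0.3]
grip_width: 1.002
```

>>> servo_tool --commands '[[[0, 0, 0, 4, -44, -41, 87], [0, 0, 0, 8, -88, -82, 87], [0, 0, 0, 12, -132, -122, 87], [0, 0, 0, 16, -176, -163, 87], [0, 0, 0, 20, -220, -204, 87]]]'

```text
time: 1.35
position: [0.4995, 0.0534, 0.1824]
tool_rot: [-0.915, 1.369, 0.916]
ft_force: [0.4, 1.5, -0.1]
grip_width: 0.995
```

>>> servo_tool --commands '[[[0, 0, 0, 4, -44, -41, 87], [0, 0, 0, 8, -88, -82, 80], [0, 0, 0, 12, -132, -122, 70], [0, 0, 0, 16, -176, -163, 65], [0, 0, 0, 20, -220, -204, 65]]]'

```text
time: 1.98
position: [0.625, -0.2187, 0.162]
tool_rot: [-0.915, 1.369, 0.916]
ft_force: [1.5, 0.8, 0.5]
grip_width: 0.761
```

```bash
python3 - <<'E'
from h import *
s=st(); print(s['time'],s['position'],s['joint_positions'].round(2))
c,im=snap('wrist','w_base'); snap('side','s_base')
print(proj(c,[[.6238,-.2181,.032],s['position']]))
s=cv2.imread('pics/s_base.png')
cv2.imwrite('pics/both.png',np.hstack([cv2.resize(im,(400,300)),cv2.resize(s,(400,300))]))
E
```

```text
1.975 [ 0.62499695 -0.21871786  0.16198902] [-0.16  0.42  0.61  1.52 -0.25  1.28  1.65]
[[286.33899142 202.46054369]
 [286.45847508 262.1428592 ]]
```

View pics/both.png

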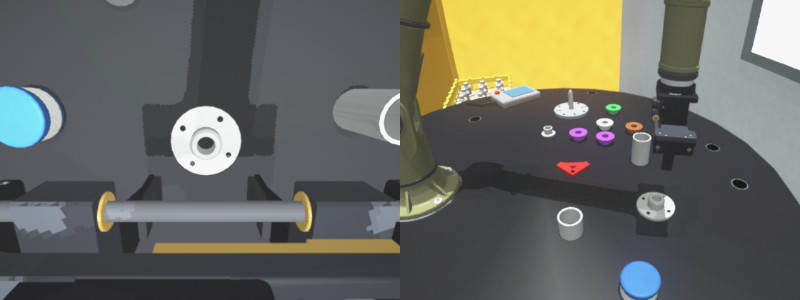

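The wrist view shows the base flange centred at about (288,196) full-scale, with the hub up and the fingers straddling its position. I'll fit its rim for an exact centre.

```bash
cat >> h.py <<'E'
from scipy.optimize import least_squares
def fit(c,im,guess,z,r,thr=150,sat=40):
    """circle of radius r at height z near guess: bright unsaturated blob contour, back-projected"""
    h=im.astype(int); m=((h.min(2)>thr)&(h.max(2)-h.min(2)<sat)).astype(np.uint8)
    g=proj(c,[[guess[0],guess[1],z]])[0]
    cs,_=cv2.findContours(m,cv2.RETR_EXTERNAL,cv2.CHAIN_APPROX_NONE)
    cs=[q for q in cs if len(q)>20]; q=min(cs,key=lambda q:-cv2.pointPolygonTest(q,tuple(map(float,g)),True))[:,0]
    P=np.array([ray2z(c,p,z)[:2] for p in q])
    f=lambda x:np.hypot(*(P-x[:2]).T)-r
    s=least_squares(f,guess[:2],loss='soft_l1',f_scale=.001); e=f(s.x)
    return s.x.round(4),'med|e|mm',(1e3*np.median(abs(e))).round(2),'n',len(q)
def tool(d):
    "world shift (m) -> tool mm"
    return (1e3*R.from_rotvec(ctrl.get_state()['tool_rot']).as_matrix().T@np.array(d)).round(1)
E
python3 - <<'E'
from h import *
c=cam('wrist'); im=cv2.imread('pics/w_base.png'); t=cam('top'); ti=cv2.imread('pics/top0.png')
print('wrist',fit(c,im,(.6238,-.2181),.008,.05))
for n,g,z,r in[('base',(.6238,-.2181),.008,.05),('tube',(.4001,-.2388),.05,.0285),('cap',(.6106,.2304),.028,.033),('bush',(.3914,.2388),.006,.025),('jig',(.509,.415),.014,.075)]:
    print(n,fit(t,ti,g,z,r,thr=170 if n!='jig' else 130))
E
```

```text
wrist (array([ 0.6235, -0.2257]), 'med|e|mm', np.float64(0.34), 'n', 274)
base (array([ 0.6254, -0.2174]), 'med|e|mm', np.float64(0.72), 'n', 115)
tube (array([ 0.3992, -0.2392]), 'med|e|mm', np.float64(0.59), 'n', 71)
cap (array([0.6113, 0.2319]), 'med|e|mm', np.float64(0.67), 'n', 77)
bush (array([0.3928, 0.24  ]), 'med|e|mm', np.float64(1.01), 'n', 60)
jig (array([0.51  , 0.4182]), 'med|e|mm', np.float64(0.75), 'n', 170)
```

```bash
python3 - <<'E'
from h import *
c,im=snap('wrist','w_base2'); print('wrist',fit(c,im,(.6238,-.2181),.008,.05)); print(c[2].round(4)); print(st()['position'])
s=cam('side'); si=cv2.imread('pics/side0.png'); 
for n,g,z,r in[('base',(.6238,-.2181),.008,.05),('cap',(.6106,.2304),.028,.033),('bush',(.3914,.2388),.006,.025),('jig',(.509,.415),.014,.075)]:
  for thr in (120,150,180):
    print(n,fit(s,si,g,z,r,thr=thr))
t,ti=snap('top','top1');print('top',fit(t,ti,(.6238,-.2181),.008,.05,170))
E
```

```text
wrist (array([ 0.6261, -0.2173]), 'med|e|mm', np.float64(0.31), 'n', 277)
[[ 0.3914  0.8856  0.2499  0.5543]
 [ 0.9202 -0.3746 -0.1139 -0.1959]
 [-0.0073  0.2745 -0.9615  0.3232]
 [ 0.      0.      0.      1.    ]]
[ 0.62305885 -0.2221586   0.16081852]
base (array([ 0.6248, -0.2173]), 'med|e|mm', np.float64(1.87), 'n', 136)
base (array([ 0.625 , -0.2164]), 'med|e|mm', np.float64(0.64), 'n', 133)
base (array([ 0.6252, -0.2158]), 'med|e|mm', np.float64(0.57), 'n', 131)
cap (array([0.6093, 0.229 ]), 'med|e|mm', np.float64(5.41), 'n', 58)
cap (array([0.6099, 0.2305]), 'med|e|mm', np.float64(1.23), 'n', 53)
cap (array([0.6106, 0.2322]), 'med|e|mm', np.float64(1.18), 'n', 51)
bush (array([0.3927, 0.2438]), 'med|e|mm', np.float64(6.57), 'n', 55)
bush (array([0.392, 0.24 ]), 'med|e|mm', np.float64(1.46), 'n', 48)
bush (array([0.3922, 0.2426]), 'med|e|mm', np.float64(2.14), 'n', 46)
jig (array([0.5085, 0.4181]), 'med|e|mm', np.float64(3.15), 'n', 137)
jig (array([0.5088, 0.4172]), 'med|e|mm', np.float64(2.3), 'n', 120)
jig (array([0.5084, 0.4181]), 'med|e|mm', np.float64(3.54), 'n', 119)
top (array([ 0.636 , -0.2297]), 'med|e|mm', np.float64(7.43), 'n', 124)
```

>>> servo_tool --commands '[[[0, 0, 0, 0, -0.7, 5.5, 75], [0, 0, 0, 40, -0.7, 5.5, 75], [0, 0, 0, 80, -0.7, 5.5, 75], [0, 0, 0, 100, -0.7, 5.5, 75], [0, 0, 0, 100, -0.7, 5.5, 75]]]'

```text
time: 2.8
position: [0.6266, -0.2108, 0.0617]
tool_rot: [-0.915, 1.37, 0.919]
ft_force: [-0.3, -0.3, -0.3]
grip_width: 0.862
```

```bash
python3 - <<'E'
from h import *
for n,f,p in(('wrist','w',None),('side','s',None)):
    c,im=snap(n,f+'_b3')
    if n=='wrist': print(fit(c,im,(.6258,-.2174),.008,.05)); w=im
    else: sp=proj(c,[st()['position']])[0].astype(int); si=im
s=st(); print(s['position'],R.from_rotvec(s['tool_rot']).as_matrix().round(3))
x,y=sp; print(sp)
a=cv2.resize(si[y-60:y+60,x-80:x+80],(400,300),interpolation=cv2.INTER_CUBIC); cv2.circle(a,(200,150),3,(0,0,255),1)
cv2.imwrite('pics/both2.png',np.hstack([cv2.resize(w,(400,300)),a]))
E
```

```text
(array([ 0.6253, -0.2168]), 'med|e|mm', np.float64(0.72), 'n', 387)
[ 0.62819614 -0.21243564  0.0641664 ] [[ 0.002 -0.924  0.382]
 [-0.     0.382  0.924]
 [-1.    -0.002  0.001]]
[361 261]
```

View pics/both2.png

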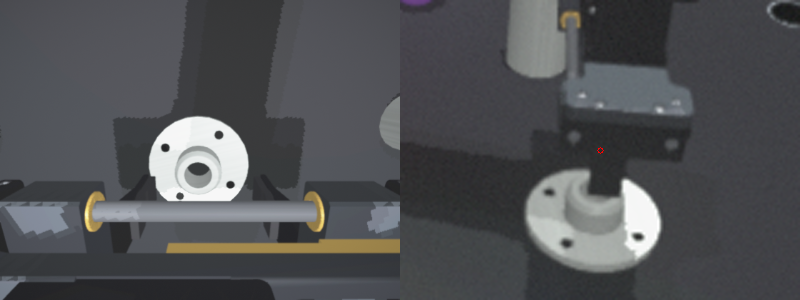

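```bash
python3 - <<'E'
from h import *
s=cam('side')
for i in range(5):
    q=st(); print(q['time'],q['position'].round(4),np.abs(q['qd']).max().round(4), cam('wrist')[2][:3,3].round(4)); vision.get_image('wrist')
M=R.from_rotvec(q['tool_rot']).as_matrix(); p=q['position']
for b in(0,5,10,15): print(b,proj(s,[p-M[:,2]*.0375-M[:,0]*b/1000])[0])
E
```

```text
2.9 [ 0.6282 -0.2124  0.0642] 0.0142 [ 0.5582 -0.1839  0.2266]
2.95 [ 0.6284 -0.2129  0.0646] 0.0043 [ 0.5583 -0.1842  0.227 ]
3.0 [ 0.6285 -0.213   0.0647] 0.0045 [ 0.5583 -0.1843  0.227 ]
3.05 [ 0.6283 -0.2131  0.0645] 0.0048 [ 0.5582 -0.1844  0.2269]
3.1 [ 0.6281 -0.2131  0.0642] 0.0067 [ 0.558  -0.1844  0.2266]
0 [362.78094223 276.52736956]
5 [363.13369913 274.35042122]
10 [363.48896759 272.15421129]
15 [363.84676649 269.93853194]
```

>>> servo_tool --commands '[[[0, 0, 0, 0, 0.8, -4.9, 75], [0, 0, 0, 25, 0.8, -4.9, 70], [0, 0, 0, 44, 0.8, -4.9, 60], [0, 0, 0, 44, 0.8, -4.9, 60], [0, 0, 0, 44, 0.8, -4.9, 60]]]' --newtons 55

```text
time: 3.78
position: [0.6248, -0.2172, 0.019]
tool_rot: [-0.916, 1.37, 0.915]
ft_force: [-0.4, 0.3, 0.8]
grip_width: 0.696
```

>>> servo_tool --commands '[[[0, 0, 0, 0, 0, 0, 35], [0, 0, 0, 0, 0, 0, 35], [0, 0, 0, 0, 0, 0, 35], [0, 0, 0, 0, 0, 0, 35], [0, 0, 0, 0, 0, 0, 35]]]'

```text
time: 4.4
position: [0.625, -0.2167, 0.0191]
tool_rot: [-0.915, 1.369, 0.915]
ft_force: [0.2, 0.7, 4.8]
grip_width: 0.474
```

>>> servo_tool --commands '[[[0, 0, 0, 0, 0, 0, 35], [0, 0, 0, 0, 0, 0, 35], [0, 0, 0, -10, 0, 0, 35], [0, 0, 0, -20, 0, 0, 35], [0, 0, 0, -20, 0, 0, 35]]]'

```text
time: 5.03
position: [0.6246, -0.2173, 0.039]
tool_rot: [-0.916, 1.37, 0.914]
ft_force: [0.2, -0.7, -7.0]
grip_width: 0.481
```

```bash
python3 - <<'E'
from h import *
s,si=snap('side','s_b4'); q=st(); print(q['position'],q['ft_force'],q['grip_width'])
w,wi=snap('wrist','w_b4')
x,y=proj(s,[q['position']])[0].astype(int)
a=cv2.resize(si[y-60:y+60,x-80:x+80],(400,300),interpolation=cv2.INTER_CUBIC)
cv2.imwrite('pics/both3.png',np.hstack([cv2.resize(wi,(400,300)),a]))
E
```

```text
[ 0.62435293 -0.21705895  0.03854688] [-0.08664823 -0.39976903 -7.22280889] 0.4830231978463239
```

View pics/both3.png

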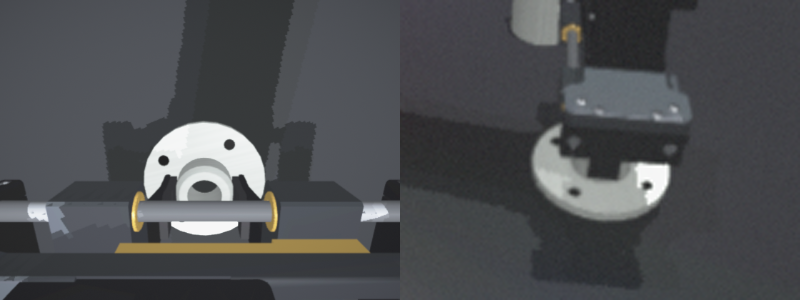

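The flange is lifted and weighs in at about 7 N, but the side crop suggests a slight tilt. I'll quantify it.

```bash
cat >> h.py <<'E'
def disc_pose(views,x0,r,t,tilt0=(0,0)):
    """views: list of (cam, pts Nx2 contour px). disc top centre x,y,z + tilt; disc goes t below. silhouette fit"""
    th=np.linspace(0,2*np.pi,120,endpoint=False)
    ci=np.c_[r*np.cos(th),r*np.sin(th)]
    def f(x):
        M=R.from_rotvec([x[3],x[4],0]).as_matrix(); out=[]
        for c,p in views:
            P=np.vstack([np.c_[ci,np.zeros(120)],np.c_[ci,-t*np.ones(120)]])@M.T+x[:3]
            hull=cv2.convexHull(proj(c,P).astype(np.float32))
            out+=[cv2.pointPolygonTest(hull,tuple(map(float,q)),True) for q in p]
        return np.array(out)
    s=least_squares(f,[*x0,*tilt0],loss='soft_l1',f_scale=1.,diff_step=1e-4,x_scale=[.01,.01,.01,.1,.1]); e=f(s.x)
    return s.x,np.median(abs(e)),np.abs(e).mean()
def contour(im,g,thr=120,sat=40):
    h=im.astype(int); m=((h.min(2)>thr)&(h.max(2)-h.min(2)<sat)).astype(np.uint8)
    cs,_=cv2.findContours(m,cv2.RETR_EXTERNAL,cv2.CHAIN_APPROX_NONE)
    cs=[q for q in cs if len(q)>20]; return min(cs,key=lambda q:-cv2.pointPolygonTest(q,tuple(map(float,g)),True))[:,0]
E
python3 - <<'E'
from h import *
w=cam('wrist'); wi=cv2.imread('pics/w_b4.png'); s=cam('side'); si=cv2.imread('pics/s_b4.png')
p=st()['position']
a=contour(wi,(285,200),120); a=a[a[:,1]<245]
g=proj(s,[[.6246,-.2172,.02]])[0]; gx,gy=proj(s,[p])[0].astype(int)
b=contour(si,(gx-80+545/2.5-160,gy-60+80) ,90)
print(g,b.min(0),b.max(0),len(b))
# side crop->full: x=gx-80+cx/2.5 ; use lower rim and left/right extremes outside gripper
bb=b[(b[:,1]>g[1]+8)|(b[:,0]<gx-80+(560-400)/2.5)|(b[:,0]>gx-80+(690-400)/2.5)]
print(len(a),len(bb))
for v in([(w,a)],[(s,bb)],[(w,a),(s,bb)]):
    x,m,mm=disc_pose(v,(.6246,-.2172,.027),.05,.008); print(x[:3].round(4),np.degrees(x[3:]).round(1),m,mm)
E
```

```text
[358.24000845 282.2399567 ] [332 264] [386 301] 158
232 91
[ 0.6255 -0.2178  0.0265] [0.1 0.2] 0.3101320591544381 1.9994388838217219
[ 0.6354 -0.1987  0.0084] [-0. -0.] 0.3347692413681419 0.9375778628707455
[ 0.6255 -0.2173  0.0276] [-4.6  0.3] 0.36496593830891566 1.7268686675060372
```

>>> servo_tool --commands '[[[0, 0, 0, -20, 0, 0, 35], [0, 0, 0, -60, 0, 0, 35], [0, 0, 0, -100, 0, 0, 35], [0, 0, 0, -130, 0, 0, 35], [0, 0, 0, -130, 15, 28, 35]]]'

```text
time: 5.75
position: [0.6225, -0.1908, 0.174]
tool_rot: [-0.917, 1.368, 0.903]
ft_force: [0.2, 0.1, -7.8]
grip_width: 0.478
```

>>> servo_tool --commands '[[[0, 0, 0, 0, 25, 46, 35], [0, 0, 0, 0, 50, 93, 35], [0, 0, 0, 0, 75, 140, 35], [0, 0, 0, 0, 100, 187, 35], [0, 0, 0, 0, 125, 234, 35]]]'

```text
time: 6.38
position: [0.5953, 0.0799, 0.1701]
tool_rot: [-0.915, 1.368, 0.914]
ft_force: [1.0, 0.4, -7.0]
grip_width: 0.476
```

>>> servo_tool --commands '[[[0, 0, 0, 0, 25, 47, 35], [0, 0, 0, 0, 50, 94, 35], [0, 0, 0, 0, 75, 141, 35], [0, 0, 0, 0, 100, 188, 35], [0, 0, 0, 0, 125, 235, 35]]]'

```text
time: 7.0
position: [0.57, 0.3448, 0.17]
tool_rot: [-0.915, 1.369, 0.914]
ft_force: [1.6, 0.0, -6.6]
grip_width: 0.483
```

>>> servo_tool --commands '[[[0, 0, 0, 0, 15, 30, 35], [0, 0, 0, 0, 25, 46, 35], [0, 0, 0, 0, 25, 46, 35], [0, 0, 0, 0, 25, 46, 35], [0, 0, 0, 0, 25, 46, 35]]]'

```text
time: 7.62
position: [0.5655, 0.3931, 0.1689]
tool_rot: [-0.913, 1.371, 0.912]
ft_force: [-0.2, 0.0, -6.6]
grip_width: 0.479
```

```bash
python3 - <<'E'
from h import *
vision.get_image('wrist');vision.get_image('wrist')
w,wi=snap('wrist','w_jig1'); q=st(); print(q['time'],q['position'],q['ft_force'],q['grip_width'])
print(proj(w,[[.5095,.418,.014],[.5095,.418,.1]]))
for thr in (80,100,130): print(fit(w,wi,(.5095,.418),.014,.075,thr))
s,si=snap('side','s_jig1')
x,y=proj(s,[q['position']])[0].astype(int); print(x,y); y=max(y,45);
a=cv2.resize(si[y-45:y+45,x-60:x+60],(400,300),interpolation=cv2.INTER_CUBIC)
cv2.imwrite('pics/both4.png',np.hstack([cv2.resize(wi,(400,300)),a]))
E
```

```text
7.775 [0.56488327 0.39454857 0.16880351] [-0.0776526  -0.1037204  -6.74972093] 0.4826596965210628
[[286.88807804 136.84323676]
 [287.21261859 142.63756193]]
(array([0.5633, 0.3949]), 'med|e|mm', np.float64(23.75), 'n', 761)
(array([0.5629, 0.3951]), 'med|e|mm', np.float64(23.55), 'n', 759)
(array([0.5507, 0.401 ]), 'med|e|mm', np.float64(21.84), 'n', 949)
257 104
```

View pics/both4.png

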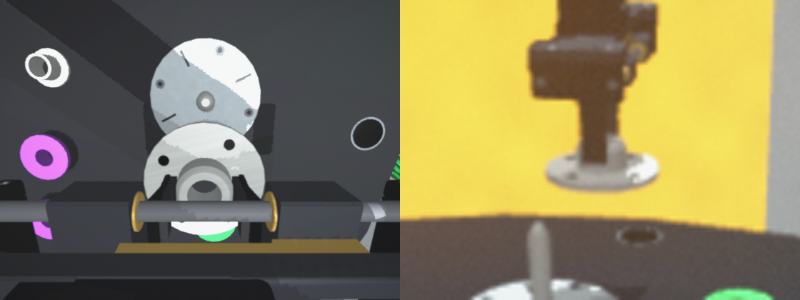

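```bash
python3 - <<'E'
from h import *
w=cam('wrist'); wi=cv2.imread('pics/w_jig1.png')
for thr in(90,120,140):
    c=contour(wi,(287,110),thr); c=c[(c[:,1]<160)&(c[:,0]>200)&(c[:,0]<375)]
    P=np.array([ray2z(w,p,.014)[:2] for p in c]); f=lambda x:np.hypot(*(P-x).T)-.075
    s=least_squares(f,[.5095,.418],loss='soft_l1',f_scale=.001); print(thr,len(c),s.x.round(4),np.median(abs(f(s.x))).round(5))
# held flange pose
c=contour(wi,(230,260),100); c=c[(c[:,1]<250)&(c[:,1]>190)]
print(len(c)); print(fit.__name__, st()['position'])
P=np.array([ray2z(w,p,st()['position'][2]-.019+.008)[:2] for p in c]); s=least_squares(lambda x:np.hypot(*(P-x).T)-.05,[.565,.394],loss='soft_l1',f_scale=.001); print('flange',s.x.round(4))
g=cv2.cvtColor(wi,cv2.COLOR_BGR2GRAY)[128:156,270:306]; print(g[::2,::2])
t,ti=cam('top'),cv2.imread('pics/top0.png')
E
```

```text
90 277 [0.5099 0.4189] 0.00021
120 276 [0.5103 0.4187] 0.00039
140 276 [0.5107 0.4187] 0.00044
167
fit [0.56471894 0.39493097 0.16876497]
flange [0.5663 0.3939]
[[187 185 186 187 188 187 170 137 127 128 133 172 188 189 189 189 188 188]
 [187 187 187 187 187 145 124 127 132 134 133 131 155 185 189 189 189 189]
 [187 188 187 187 160 122 130 136 143 146 146 140 134 148 185 189 190 189]
 [188 188 188 182 133 131 138 145 152 155 158 152 144 137 164 189 190 190]
 [187 187 187 144 127 136 145 154 163 167 167 164 156 143 138 185 191 190]
 [186 186 173 122 131 141 151 173 223 223 200 176 164 149 136 164 190 190]
 [184 185 157 118 131 144 163 230 237 237 237 216 168 154 141 143 188 190]
 [183 183 155 117 128 142 217 236 235 237 237 235 172 155 142 148 188 189]
 [182 182 154 118 126 136 216 237 236 235 237 235 166 151 139 149 186 187]
 [182 182 164 115 122 130 176 236 237 235 235 214 155 144 134 157 185 185]
 [183 181 181 132 117 124 129 192 231 231 212 156 145 135 128 169 184 184]
 [183 182 184 165 113 120 123 130 138 147 141 137 133 126 143 183 185 185]
 [183 183 184 183 140 114 116 119 124 129 131 127 122 131 164 186 186 186]
 [184 184 183 184 184 170 124 113 113 115 118 123 139 157 177 187 187 186]]
```

>>> servo_tool --commands '[[[0, 0, 0, 0, 30, 0.5, 35], [0, 0, 0, 0, 60.5, 0.8, 35], [0, 0, 0, 20, 60.5, 0.8, 35], [0, 0, 0, 40, 60.5, 0.8, 35], [0, 0, 0, 40, 60.5, 0.8, 35]]]'

```text
time: 8.45
position: [0.5082, 0.4172, 0.1255]
tool_rot: [-0.916, 1.376, 0.913]
ft_force: [-0.6, -1.3, -7.2]
grip_width: 0.478
```

```bash
python3 - <<'E'
from h import *
for i in range(3): vision.get_image('wrist')
q=st(); print(q['time'],q['position'].round(4),q['ft_force'].round(1),R.from_rotvec(q['tool_rot']).as_matrix().round(4)); print(tool(np.array([.5098,.4183,.1])-q['position']))
E
```

```text
8.6 [0.5099 0.4192 0.1289] [ 0.3  0.1 -6.7] [[ 9.000e-04 -9.233e-01  3.840e-01]
 [ 2.000e-04  3.841e-01  9.233e-01]
 [-1.000e+00 -8.000e-04  5.000e-04]]
[28.9 -0.2 -0.8]
```

>>> servo_tool --commands '[[[0, 0, 0, 12, 0, -0.5, 35], [0, 0, 0, 25, 0, -0.5, 35], [0, 0, 0, 40, 0, -0.5, 35], [0, 0, 0, 55, 0, -0.5, 35], [0, 0, 0, 65, 0, -0.5, 35]]]'

```text
time: 9.22
position: [0.508, 0.4188, 0.0618]
tool_rot: [-0.916, 1.372, 0.915]
ft_force: [-0.1, 0.0, -6.8]
grip_width: 0.481
```

>>> servo_tool --commands '[[[0, 0, 0, 10, 0, 0, 35], [0, 0, 0, 18, 0, 0, 35], [0, 0, 0, 24, 0, 0, 35], [0, 0, 0, 26, 0, 0, 35], [0, 0, 0, 26, 0, 0, 35]]]'

```text
time: 9.85
position: [0.5087, 0.4193, 0.0377]
tool_rot: [-0.915, 1.369, 0.915]
ft_force: [0.1, 0.6, -6.4]
grip_width: 0.483
```

>>> servo_tool --commands '[[[0, 0, 0, 1, 0, 0, 35], [0, 0, 0, 2, 0, 0, 35], [0, 0, 0, 3, 0, 0, 35], [0, 0, 0, 3.5, 0, 0, 35], [0, 0, 0, 3.5, 0, 0, 35]]]'

```text
time: 10.48
position: [0.5086, 0.4191, 0.034]
tool_rot: [-0.915, 1.37, 0.915]
ft_force: [-0.6, -0.4, -7.2]
grip_width: 0.479
```

>>> servo_tool --commands '[[[0, 0, 0, 0.5, 0, 0, 35], [0, 0, 0, 0.5, 0, 0, 35], [0, 0, 0, 1, 0, 0, 35], [0, 0, 0, 1, 0, 0, 35], [0, 0, 0, 1, 0, 0, 35]]]'

```text
time: 11.1
position: [0.5087, 0.4192, 0.0332]
tool_rot: [-0.915, 1.37, 0.915]
ft_force: [-0.3, -0.7, -6.2]
grip_width: 0.477
```

>>> servo_tool --commands '[[[0, 0, 0, 0.5, 0, 0, 35], [0, 0, 0, 0.5, 0, 0, 35], [0, 0, 0, 1, 0, 0, 35], [0, 0, 0, 1, 0, 0, 35], [0, 0, 0, 1, 0, 0, 35]]]'

```text
time: 11.72
position: [0.5087, 0.4192, 0.0332]
tool_rot: [-0.915, 1.37, 0.915]
ft_force: [-4.8, -3.1, 4.8]
grip_width: 0.482
```

>>> servo_tool --commands '[[[0, 0, 0, 0, 0, 0, 46], [0, 0, 0, 0, 0, 0, 50], [0, 0, 0, 0, 0, 0, 60], [0, 0, 0, 0, 0, 0, 60], [0, 0, 0, -10, 0, 0, 62]]]'

```text
time: 12.35
position: [0.5081, 0.4188, 0.0415]
tool_rot: [-0.916, 1.371, 0.915]
ft_force: [-0.3, 1.1, -0.6]
grip_width: 0.699
```

>>> servo_tool --commands '[[[0, 0, 0, -30, 0, 0, 65], [0, 0, 0, -70, 0, 0, 70], [0, 0, 0, -110, 0, 0, 80], [0, 0, 0, -130, -40, 0, 80], [0, 0, 0, -130, -80, 0, 80]]]'

```text
time: 12.98
position: [0.5844, 0.3897, 0.1763]
tool_rot: [-0.915, 1.363, 0.916]
ft_force: [-0.3, 0.3, -0.3]
grip_width: 0.916
```

```bash
python3 - <<'E'
from h import *
vision.get_image('wrist');vision.get_image('wrist')
w,wi=snap('wrist','w_jig2'); s,si=snap('side','s_jig2'); q=st(); print(q['time'],q['position'],q['ft_force'].round(1))
print('seated base',fit(w,wi,(.5098,.4183),.022,.05,205)) 
x,y=proj(s,[[.51,.418,.04]])[0].astype(int)
a=cv2.resize(si[y-45:y+45,x-60:x+60],(400,300),interpolation=cv2.INTER_CUBIC)
cv2.imwrite('pics/both5.png',np.hstack([cv2.resize(wi,(400,300)),a]))
print(tool(np.array([.3995,-.2390,.17])-q['position']))
E
```

```text
13.175 [0.58316298 0.38776759 0.17241389] [-0.8  0.  -0.3]
seated base (array([0.5278, 0.3874]), 'med|e|mm', np.float64(3.19), 'n', 106)
[   2.3  -71.6 -649.2]
```

View pics/both5.png

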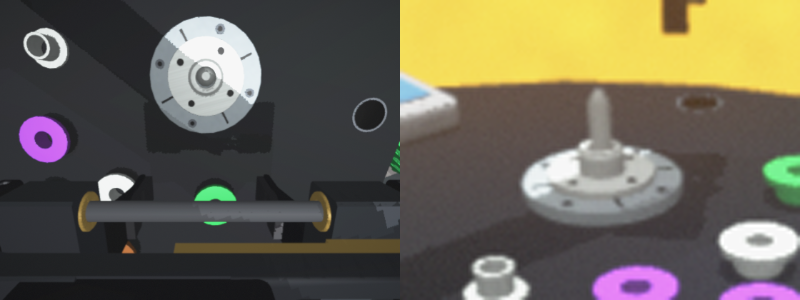

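The base sits flat on the faceplate, centred on the post. Next is the short tube.

>>> servo_tool --commands '[[[0, 0, 0, 0, -6.5, -59, 80], [0, 0, 0, 0, -13, -118, 80], [0, 0, 0, 0, -19.5, -177, 80], [0, 0, 0, 0, -26, -236, 80], [0, 0, 0, 0, -32.5, -295, 80]]]'

```text
time: 13.8
position: [0.4981, 0.1034, 0.1723]
tool_rot: [-0.916, 1.368, 0.918]
ft_force: [1.1, 0.1, 0.9]
grip_width: 0.92
```

>>> servo_tool --commands '[[[0, 0, 0, 0, -6.5, -59, 80], [0, 0, 0, 0, -13, -118, 80], [0, 0, 0, 0, -19.5, -177, 80], [0, 0, 0, 0, -26, -236, 80], [0, 0, 0, 0, -32.5, -295, 80]]]'

```text
time: 14.42
position: [0.4162, -0.1814, 0.1723]
tool_rot: [-0.917, 1.366, 0.917]
ft_force: [0.4, 0.6, 0.3]
grip_width: 0.919
```

>>> servo_tool --commands '[[[0, 0, 0, 0, -6.6, -59, 80], [0, 0, 0, 30, -6.6, -59, 80], [0, 0, 0, 30, -6.6, -59, 80], [0, 0, 0, 30, -6.6, -59, 80], [0, 0, 0, 30, -6.6, -59, 80]]]'

```text
time: 15.05
position: [0.4013, -0.2376, 0.1429]
tool_rot: [-0.917, 1.368, 0.916]
ft_force: [0.4, -0.6, 0.3]
grip_width: 0.919
```

```bash
python3 - <<'E'
from h import *
vision.get_image('wrist');vision.get_image('wrist')
w,wi=snap('wrist','w_tube'); q=st(); print(q['time'],q['position'],q['joint_positions'].round(2))
for z,r in((.05,.0285),):
  for thr in(120,150,180): print(fit(w,wi,(.3995,-.239),z,r,thr))
cv2.imwrite('pics/wt.png',cv2.resize(wi,(400,300)))
print(tool(np.array([.3995,-.2390,.025])-q['position']))
E
```

```text
15.2 [ 0.40083778 -0.2380803   0.14257491] [-0.43 -0.06  0.89  2.02  0.05  1.16  1.62]
(array([ 0.3984, -0.2383]), 'med|e|mm', np.float64(1.25), 'n', 203)
(array([ 0.3982, -0.2383]), 'med|e|mm', np.float64(1.01), 'n', 202)
(array([ 0.3994, -0.2388]), 'med|e|mm', np.float64(0.28), 'n', 191)
[117.6   1.   -1.4]
```

View pics/wt.png

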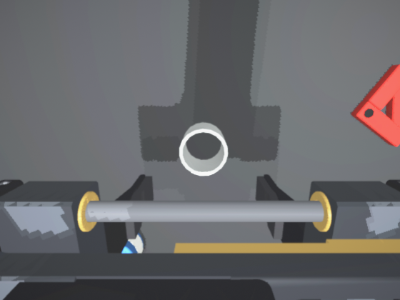

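>>> servo_tool --commands '[[[0, 0, 0, 0, 1.1, -1.3, 80], [0, 0, 0, 50, 1.1, -1.3, 80], [0, 0, 0, 100, 1.1, -1.3, 80], [0, 0, 0, 120, 1.1, -1.3, 75], [0, 0, 0, 120, 1.1, -1.3, 70]]]' --newtons 40

```text
time: 15.82
position: [0.3972, -0.239, 0.0208]
tool_rot: [-0.913, 1.373, 0.917]
ft_force: [0.4, -0.2, 0.0]
grip_width: 0.834
```

>>> servo_tool --commands '[[[0, 0, 0, 0, 0, 0, 50], [0, 0, 0, 0, 0, 0, 50], [0, 0, 0, 0, 0, 0, 50], [0, 0, 0, 0, 0, 0, 50], [0, 0, 0, 0, 0, 0, 50]]]'

```text
time: 16.45
position: [0.4, -0.2394, 0.0232]
tool_rot: [-0.916, 1.367, 0.914]
ft_force: [-0.1, 0.1, 6.7]
grip_width: 0.644
```

>>> servo_tool --commands '[[[0, 0, 0, 0, 0, 0, 50], [0, 0, 0, 0, 0, 0, 50], [0, 0, 0, -15, 0, 0, 50], [0, 0, 0, -30, 0, 0, 50], [0, 0, 0, -30, 0, 0, 50]]]'

```text
time: 17.08
position: [0.3995, -0.2392, 0.0527]
tool_rot: [-0.916, 1.367, 0.914]
ft_force: [-0.8, -0.5, -3.2]
grip_width: 0.64
```

```bash
python3 - <<'E'
from h import *
vision.get_image('wrist');vision.get_image('wrist')
w,wi=snap('wrist','w_tube2'); q=st(); print(q['time'],q['position'],q['ft_force'].round(1),q['grip_width'])
print(fit(w,wi,q['position'],q['position'][2]+.028,.0285,180))
t=np.array([.5098,.4183,.17])-.06*R.from_rotvec(q['tool_rot']).as_matrix()[:,1]; print(t,tool(t-q['position']))
E
```

```text
17.225 [ 0.39822153 -0.23878542  0.05142417] [-0. -0. -2.] 0.6403145018742634
(array([ 0.3869, -0.2365]), 'med|e|mm', np.float64(10.73), 'n', 516)
[0.56523429 0.39534273 0.169941  ] [-118.3   88.4  649.8]
```

>>> servo_tool --commands '[[[0, 0, 0, -40, 0, 0, 50], [0, 0, 0, -90, 0, 0, 50], [0, 0, 0, -118, 4, 30, 50], [0, 0, 0, -118, 12, 87, 50], [0, 0, 0, -118, 20, 145, 50]]]'

```text
time: 17.85
position: [0.4359, -0.0961, 0.17]
tool_rot: [-0.914, 1.369, 0.914]
ft_force: [1.1, 0.5, -2.9]
grip_width: 0.642
```

>>> servo_tool --commands '[[[0, 0, 0, 0, 8, 58, 50], [0, 0, 0, 0, 16, 116, 50], [0, 0, 0, 0, 24, 174, 50], [0, 0, 0, 0, 32, 232, 50], [0, 0, 0, 0, 40, 290, 50]]]'

```text
time: 18.48
position: [0.5096, 0.1872, 0.1688]
tool_rot: [-0.915, 1.372, 0.916]
ft_force: [0.8, -1.1, -1.5]
grip_width: 0.64
```

>>> servo_tool --commands '[[[0, 0, 0, 0, 8, 58, 50], [0, 0, 0, 0, 16, 116, 50], [0, 0, 0, 0, 24, 174, 50], [0, 0, 0, 0, 28.4, 214.8, 50], [0, 0, 0, 0, 28.4, 214.8, 50]]]'

```text
time: 19.1
position: [0.5638, 0.3995, 0.1668]
tool_rot: [-0.919, 1.371, 0.921]
ft_force: [-0.3, -0.4, -2.2]
grip_width: 0.64
```

```bash
python3 - <<'E'
from h import *
for i in range(4): vision.get_image('wrist')
w,wi=snap('wrist','w_jig3'); q=st(); print(q['time'],q['position'],q['ft_force'].round(1),q['grip_width'])
cv2.imwrite('pics/wj3.png',wi)
print(proj(w,[[.5098,.4183,.1],q['position']+[0,0,.028]])); print(tool(np.array([.5098,.4183,.145])-q['position']))
E
```

```text
19.35 [0.56613677 0.39298697 0.1697555 ] [ 0.3 -0.3 -2.9] 0.6427521690184503
[[289.07630828 140.98668242]
 [286.66571721 288.09996656]]
[24.8 61.7  1.7]
```

View pics/wj3.png

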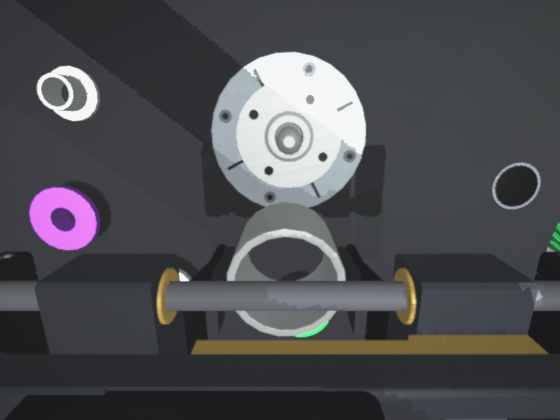

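```bash
python3 - <<'E'
from h import *
w=cam('wrist'); q=st(); p=q['position']; M=R.from_rotvec(q['tool_rot']).as_matrix()
for n,uv,z in(('rimtop',(287,228),.028),('rimbot',(287,337),.028),('rimL',(227,285),.028),('rimR',(346,285),.028),('bottomfar',(285,203.5),-.022)):
    print(n,(1e3*M.T@(ray2z(w,uv,p[2]+z)-p)).round(1))
print(ray2z(w,(289,141),.1))
E
```

```text
rimtop [-28.   29.5   0.2]
rimbot [-28.  -27.3   0.2]
rimL [-28.    1.2 -28. ]
rimR [-28.    1.3  27.9]
bottomfar [22.  27.9 -0.9]
[0.5099698 0.418366  0.1      ]
```

>>> servo_tool --commands '[[[0, 0, 0, 0, 30, 1, 50], [0, 0, 0, 0, 61.5, 1.7, 50], [0, 0, 0, 25, 61.5, 1.7, 50], [0, 0, 0, 25, 61.5, 1.7, 50], [0, 0, 0, 25, 61.5, 1.7, 50]]]'

```text
time: 19.98
position: [0.5107, 0.419, 0.146]
tool_rot: [-0.914, 1.369, 0.913]
ft_force: [0.1, 0.4, -1.8]
grip_width: 0.642
```

```bash
python3 - <<'E'
from h import *
for i in range(4): vision.get_image('wrist')
q=st(); print(q['time'],q['position'].round(4),q['ft_force'].round(1)); print(tool(np.array([.5098,.4183,.0445])-q['position']))
E
```

```text
20.175 [0.5105 0.4199 0.1461] [ 0.6  0.4 -3. ]
[ 1.016e+02  1.000e-01 -1.900e+00]
```

>>> servo_tool --commands '[[[0, 0, 0, 10, 0, -1.5, 50], [0, 0, 0, 30, 0, -1.5, 50], [0, 0, 0, 50, 0, -1.5, 50], [0, 0, 0, 65, 0, -1.5, 50], [0, 0, 0, 70, 0, -1.5, 50]]]'

```text
time: 20.8
position: [0.5082, 0.418, 0.073]
tool_rot: [-0.916, 1.373, 0.915]
ft_force: [-0.3, 0.1, -2.2]
grip_width: 0.643
```

>>> servo_tool --commands '[[[0, 0, 0, 3, 0, 0, 50], [0, 0, 0, 6, 0, 0, 50], [0, 0, 0, 9, 0, 0, 50], [0, 0, 0, 12, 0, 0, 50], [0, 0, 0, 14, 0, 0, 50]]]'

```text
time: 21.42
position: [0.509, 0.4187, 0.061]
tool_rot: [-0.915, 1.37, 0.915]
ft_force: [1.0, 0.2, -2.2]
grip_width: 0.642
```

>>> servo_tool --commands '[[[0, 0, 0, 3, 0, 0, 50], [0, 0, 0, 6, 0, 0, 50], [0, 0, 0, 9, 0, 0, 50], [0, 0, 0, 12, 0, 0, 50], [0, 0, 0, 12, 0, 0, 50]]]'

```text
time: 22.05
position: [0.5088, 0.4185, 0.0487]
tool_rot: [-0.915, 1.37, 0.915]
ft_force: [0.6, -0.2, -2.0]
grip_width: 0.643
```

>>> servo_tool --commands '[[[0, 0, 0, 1, 0, 0, 50], [0, 0, 0, 2, 0, 0, 50], [0, 0, 0, 2.5, 0, 0, 50], [0, 0, 0, 2.5, 0, 0, 50], [0, 0, 0, 2.5, 0, 0, 50]]]'

```text
time: 22.68
position: [0.5091, 0.4187, 0.0466]
tool_rot: [-0.915, 1.37, 0.915]
ft_force: [0.6, -0.1, -3.2]
grip_width: 0.643
```

>>> servo_tool --commands '[[[0, 0, 0, 0.5, 0, 0, 50], [0, 0, 0, 1, 0, 0, 50], [0, 0, 0, 1.5, 0, 0, 50], [0, 0, 0, 1.5, 0, 0, 50], [0, 0, 0, 1.5, 0, 0, 50]]]'

```text
time: 23.3
position: [0.509, 0.4187, 0.0454]
tool_rot: [-0.915, 1.37, 0.915]
ft_force: [-2.5, -1.4, 2.1]
grip_width: 0.639
```

>>> servo_tool --commands '[[[0, 0, 0, 0.3, 0, 0, 50], [0, 0, 0, 0.6, 0, 0, 50], [0, 0, 0, 0.6, 0, 0, 50], [0, 0, 0, 0.6, 0, 0, 50], [0, 0, 0, 0.6, 0, 0, 50]]]'

```text
time: 23.92
position: [0.509, 0.4187, 0.0453]
tool_rot: [-0.915, 1.37, 0.915]
ft_force: [-3.4, -2.2, 5.1]
grip_width: 0.643
```

>>> servo_tool --commands '[[[0, 0, 0, 0, 0, 0, 60], [0, 0, 0, 0, 0, 0, 65], [0, 0, 0, 0, 0, 0, 75], [0, 0, 0, 0, 0, 0, 75], [0, 0, 0, -10, 0, 0, 75]]]'

```text
time: 24.55
position: [0.5085, 0.4182, 0.0539]
tool_rot: [-0.916, 1.372, 0.915]
ft_force: [-0.4, 0.5, 0.2]
grip_width: 0.856
```

>>> servo_tool --commands '[[[0, 0, 0, -30, 0, 0, 75], [0, 0, 0, -70, 0, 0, 78], [0, 0, 0, -110, 0, 0, 78], [0, 0, 0, -125, -40, 0, 78], [0, 0, 0, -125, -80, 0, 78]]]'

```text
time: 25.18
position: [0.5846, 0.3891, 0.1831]
tool_rot: [-0.915, 1.364, 0.916]
ft_force: [0.6, 0.3, 0.2]
grip_width: 0.897
```

```bash
python3 - <<'E'
from h import *
for i in range(3): vision.get_image('wrist')
w,wi=snap('wrist','w_jig4'); q=st(); print(q['time'],q['position'],q['joint_positions'].round(2))
s,si=snap('side','s_jig4')
print(proj(w,[[.5098,.4183,.072]]), fit(w,wi,(.5098,.4183),.072,.0285,180))
x,y=proj(s,[[.51,.418,.05]])[0].astype(int)
a=cv2.resize(si[y-45:y+45,x-60:x+60],(400,300),interpolation=cv2.INTER_CUBIC)
cv2.imwrite('pics/both6.png',np.hstack([cv2.resize(wi,(400,300)),a]))
print(tool(np.array([.6113,.2319,.17])-q['position']))
E
```

```text
25.375 [0.58359006 0.38722719 0.17983659] [-0.91  0.46  0.4   1.38 -0.18  1.33  0.67]
[[287.59679157 111.4448711 ]] (array([0.5028, 0.4284]), 'med|e|mm', np.float64(22.24), 'n', 415)
[   9.7  -85.  -132.9]
```

View pics/both6.png

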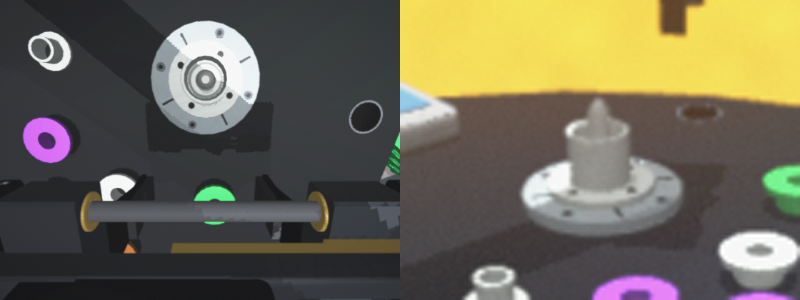

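The tube stands upright around the hub. Now I'll go over the cap and turn the jaws to miss the decoys next to it.

>>> servo_tool --commands '[[[-10.5, 0, 0, 2, -21, -33, 80], [-21, 0, 0, 5, -42, -66, 80], [-31.5, 0, 0, 10, -64, -99, 80], [-42, 0, 0, 20, -85, -133, 80], [-42, 0, 0, 20, -85, -133, 80]]]'

```text
time: 26.05
position: [0.6103, 0.2287, 0.1592]
tool_rot: [-1.453, 1.033, 1.453]
ft_force: [-0.8, 0.1, -0.4]
grip_width: 0.918
```

```bash
python3 - <<'E'
from h import *
for i in range(4): vision.get_image('wrist')
w,wi=snap('wrist','w_cap'); q=st(); print(q['time'],q['position'],q['joint_positions'].round(2)); M=R.from_rotvec(q['tool_rot']).as_matrix(); print(M.round(3))
for thr in(120,150,180):print(fit(w,wi,(.6113,.2319),.028,.033,thr))
# finger footprints open 80 at tip height
for sg in(1,-1):
    for a,b in((.040,-.0095),(.040,.0095),(.0555,.0095),(.0555,-.0095)):
        pass
    P=[np.array([.6113,.2319,.028])+sg*a*M[:,2]+b*M[:,1] for a,b in((.040,-.011),(.040,.011),(.056,.011),(.056,-.011))]
    cv2.polylines(wi,[proj(w,P).astype(int)],True,(0,255,255),1)
cv2.imwrite('pics/wc.png',wi)
print(tool(np.array([.6113,.2319,.006])-q['position']))
E
```

```text
26.3 [0.60980083 0.23530317 0.15973041] [-0.67  0.37  0.33  1.54 -0.12  1.26  1.6 ]
[[ 0.    -0.942 -0.336]
 [ 0.001 -0.336  0.942]
 [-1.    -0.     0.001]]
(array([0.6114, 0.2322]), 'med|e|mm', np.float64(0.57), 'n', 190)
(array([0.6115, 0.2323]), 'med|e|mm', np.float64(1.1), 'n', 187)
(array([0.6232, 0.2262]), 'med|e|mm', np.float64(5.61), 'n', 188)
[153.7  -0.2  -3.9]
```

View pics/wc.png

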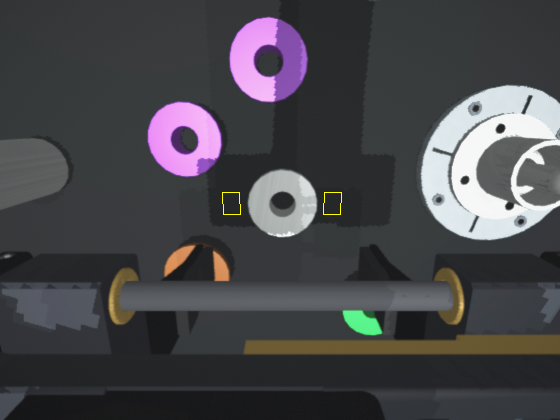

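The bare-steel cap is at (282,203), away from the two purple decoys, the brown and the green one, and the yellow finger footprints are clear of them all. Descending.

>>> servo_tool --commands '[[[0, 0, 0, 0, 0, -3.5, 80], [0, 0, 0, 50, 0, -3.5, 80], [0, 0, 0, 100, 0, -3.5, 80], [0, 0, 0, 135, 0, -3.5, 80], [0, 0, 0, 135, 0, -3.5, 80]]]' --newtons 50

```text
time: 26.92
position: [0.6091, 0.2288, 0.0213]
tool_rot: [-1.454, 1.034, 1.46]
ft_force: [-0.4, -0.5, 0.1]
grip_width: 0.918
```

```bash
python3 - <<'E'
from h import *
for i in range(3): vision.get_image('wrist')
q=st(); print(q['time'],q['position'],q['ft_force'].round(1)); print(tool(np.array([.6114,.2321,.006])-q['position']))
E
```

```text
27.075 [0.61325971 0.2300056  0.02654824] [ 0.2  0.4 -0.2]
[20.5  1.1  2.6]
```

>>> servo_tool --commands '[[[0, 0, 0, 10, 0.7, 1.5, 80], [0, 0, 0, 19, 0.7, 1.5, 80], [0, 0, 0, 19, 0.7, 1.5, 80], [0, 0, 0, 19, 0.7, 1.5, 60], [0, 0, 0, 19, 0.7, 1.5, 60]]]'

```text
time: 27.7
position: [0.6108, 0.2308, 0.0058]
tool_rot: [-1.455, 1.028, 1.455]
ft_force: [-1.3, 1.1, -0.6]
grip_width: 0.773
```

>>> servo_tool --commands '[[[0, 0, 0, 0, 0, 0, 57], [0, 0, 0, 0, 0, 0, 57], [0, 0, 0, 0, 0, 0, 57], [0, 0, 0, 0, 0, 0, 57], [0, 0, 0, 0, 0, 0, 57]]]'

```text
time: 28.32
position: [0.6108, 0.2308, 0.0058]
tool_rot: [-1.455, 1.028, 1.455]
ft_force: [-0.4, 1.6, 3.5]
grip_width: 0.739
```

>>> servo_tool --commands '[[[0, 0, 0, -10, 0, 0, 57], [0, 0, 0, -30, 0, 0, 57], [0, 0, 0, -30, 0, 0, 57], [0, 0, 0, -30, 0, 0, 57], [0, 0, 0, -30, 0, 0, 57]]]'

```text
time: 28.95
position: [0.6101, 0.2303, 0.0349]
tool_rot: [-1.455, 1.03, 1.456]
ft_force: [-0.1, -0.2, -3.6]
grip_width: 0.737
```

```bash
python3 - <<'E'
from h import *
for i in range(2): vision.get_image('wrist')
q=st(); print(q['time'],q['position'],q['ft_force'].round(1),q['grip_width'])
M=R.from_rotvec(q['tool_rot']).as_matrix(); t=np.array([.5098,.4183,.17])-.075*M[:,1]; print(t,tool(t-q['position']))
E
```

```text
29.05 [0.61016238 0.23033861 0.03488562] [ 0.1  0.  -2.8] 0.742108356698077
[0.58050017 0.4433296  0.1699251 ] [-135.1  -43.   210.7]
```

>>> servo_tool --commands '[[[0, 0, 0, -40, 0, 0, 57], [0, 0, 0, -90, 0, 0, 57], [0, 0, 0, -125, -5, 25, 57], [0, 0, 0, -125, -16, 78, 57], [0, 0, 0, -125, -27, 131, 57]]]'

```text
time: 29.68
position: [0.5925, 0.364, 0.1612]
tool_rot: [-1.454, 1.028, 1.454]
ft_force: [0.9, -0.1, -3.9]
grip_width: 0.742
```

>>> servo_tool --commands '[[[0, 0, 0, 0, -10, 50, 57], [0, 0, 0, 0, -16, 80, 57], [0, 0, 0, 0, -16, 80, 57], [0, 0, 0, 0, -16, 80, 57], [0, 0, 0, 0, -16, 80, 57]]]'

```text
time: 30.3
position: [0.5817, 0.4417, 0.1605]
tool_rot: [-1.454, 1.031, 1.453]
ft_force: [-0.1, -0.2, -2.1]
grip_width: 0.74
```

```bash
python3 - <<'E'
from h import *
for i in range(4): vision.get_image('wrist')
w,wi=snap('wrist','w_jig5'); q=st(); print(q['time'],q['position'],q['ft_force'].round(1),q['grip_width'])
M=R.from_rotvec(q['tool_rot']).as_matrix(); p=q['position']
th=np.linspace(0,6.28,80); 
def ring(c,r,col): cv2.polylines(wi,[proj(w,np.array(c)+np.c_[r*np.cos(th),r*np.sin(th),0*th]).astype(int)],True,col,1)
ring([.5098,.4183,.072],.0285,(0,0,255)); ring([.5098,.4183,.1],.004,(0,0,255)); ring(p+[0,0,.022],.033,(255,0,0))
cv2.imwrite('pics/wj5.png',wi); print(tool(np.array([.5098,.4183,.14])-p))
E
```

```text
30.55 [0.58102944 0.4431427  0.16070105] [-0.   0.2 -2.3] 0.740483640967587
[20.7 75.4  0.3]
```

View pics/wj5.png

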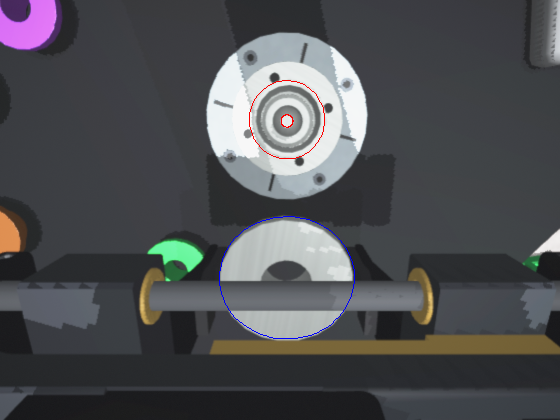

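>>> servo_tool --commands '[[[0, 0, 0, 0, 38, 0, 57], [0, 0, 0, 0, 75, 0.2, 57], [0, 0, 0, 20, 75, 0.2, 57], [0, 0, 0, 40, 75, 0.2, 57], [0, 0, 0, 40, 75, 0.2, 57]]]'

```text
time: 31.18
position: [0.5094, 0.4175, 0.1173]
tool_rot: [-1.455, 1.034, 1.456]
ft_force: [-0.7, 0.5, -2.9]
grip_width: 0.737
```

```bash
python3 - <<'E'
from h import *
for i in range(4): vision.get_image('wrist')
q=st(); print(q['time'],q['position'].round(4),q['ft_force'].round(1)); print(tool(np.array([.5098,.4183,.0578])-q['position']))
E
```

```text
31.375 [0.5109 0.4191 0.1209] [-0.6 -0.1 -2.2]
[63.1  1.4 -0.4]
```

>>> servo_tool --commands '[[[0, 0, 0, 10, 0.8, -0.2, 57], [0, 0, 0, 20, 0.8, -0.2, 57], [0, 0, 0, 30, 0.8, -0.2, 57], [0, 0, 0, 38, 0.8, -0.2, 57], [0, 0, 0, 38, 0.8, -0.2, 57]]]'

```text
time: 32.0
position: [0.5087, 0.418, 0.0814]
tool_rot: [-1.455, 1.03, 1.456]
ft_force: [0.0, -0.1, -3.3]
grip_width: 0.741
```

>>> servo_tool --commands '[[[0, 0, 0, 2, 0, 0, 57], [0, 0, 0, 4, 0, 0, 57], [0, 0, 0, 6, 0, 0, 57], [0, 0, 0, 8, 0, 0, 57], [0, 0, 0, 10, 0, 0, 57]]]'

```text
time: 32.62
position: [0.5093, 0.4185, 0.0724]
tool_rot: [-1.455, 1.028, 1.455]
ft_force: [-0.1, 0.2, -2.3]
grip_width: 0.745
```

>>> servo_tool --commands '[[[0, 0, 0, 3, 0, 0, 57], [0, 0, 0, 6, 0, 0, 57], [0, 0, 0, 9, 0, 0, 57], [0, 0, 0, 11, 0, 0, 57], [0, 0, 0, 11, 0, 0, 57]]]'

```text
time: 33.25
position: [0.5092, 0.4184, 0.0613]
tool_rot: [-1.455, 1.029, 1.455]
ft_force: [-0.6, 0.5, -2.4]
grip_width: 0.74
```

>>> servo_tool --commands '[[[0, 0, 0, 0.5, 0, 0, 57], [0, 0, 0, 1, 0, 0, 57], [0, 0, 0, 1.5, 0, 0, 57], [0, 0, 0, 2, 0, 0, 57], [0, 0, 0, 2, 0, 0, 57]]]'

```text
time: 33.88
position: [0.5092, 0.4185, 0.0594]
tool_rot: [-1.455, 1.029, 1.455]
ft_force: [-0.2, -1.5, -2.5]
grip_width: 0.737
```

>>> servo_tool --commands '[[[0, 0, 0, 0.5, 0, 0, 57], [0, 0, 0, 1, 0, 0, 57], [0, 0, 0, 1.2, 0, 0, 57], [0, 0, 0, 1.2, 0, 0, 57], [0, 0, 0, 1.2, 0, 0, 57]]]'

```text
time: 34.5
position: [0.5093, 0.4185, 0.0583]
tool_rot: [-1.455, 1.028, 1.455]
ft_force: [-0.3, 0.9, -2.9]
grip_width: 0.741
```

>>> servo_tool --commands '[[[0, 0, 0, 0.4, 0, 0, 57], [0, 0, 0, 0.8, 0, 0, 57], [0, 0, 0, 0.8, 0, 0, 57], [0, 0, 0, 0.8, 0, 0, 57], [0, 0, 0, 0.8, 0, 0, 57]]]'

```text
time: 35.12
position: [0.5094, 0.4185, 0.058]
tool_rot: [-1.455, 1.028, 1.455]
ft_force: [-1.6, -2.0, 3.6]
grip_width: 0.74
```

>>> servo_tool --commands '[[[0, 0, 0, 0, 0, 0, 70], [0, 0, 0, 0, 0, 0, 80], [0, 0, 0, 0, 0, 0, 80], [0, 0, 0, 0, 0, 0, 80], [0, 0, 0, -10, 0, 0, 80]]]'

```text
time: 35.75
position: [0.5087, 0.418, 0.0669]
tool_rot: [-1.455, 1.031, 1.456]
ft_force: [0.1, -0.0, -0.3]
grip_width: 0.917
```

>>> servo_tool --commands '[[[0, 0, 0, -30, 0, 0, 80], [0, 0, 0, -70, 0, 0, 80], [0, 0, 0, -110, 0, 0, 75], [0, 0, 0, -110, 0, 0, 65], [0, 0, 0, -110, 0, 0, 65]]]'

```text
time: 36.38
position: [0.5091, 0.4184, 0.1775]
tool_rot: [-1.455, 1.028, 1.455]
ft_force: [-1.3, 0.0, -0.3]
grip_width: 0.766
```

```bash
python3 - <<'E'
from h import *
for i in range(3): vision.get_image('wrist')
q=st(); print(q['time'],q['position'],q['ft_force'].round(1),q['joint_positions'].round(2)); print(tool(np.array([.3925,.2403,.15])-q['position']))
w,wi=snap('wrist','w_jig6'); print(fit(w,wi,(.5098,.4183),.08,.033,180),fit(w,wi,(.5098,.4183),.08,.033,150))
E
```

```text
36.525 [0.50854879 0.41793231 0.17597462] [0.2 0.2 0.2] [-0.93  0.37  0.26  1.5  -0.1   1.29  1.25]
[  26.5  168.6 -128.7]
(array([0.4917, 0.4097]), 'med|e|mm', np.float64(21.39), 'n', 501) (array([0.4928, 0.4087]), 'med|e|mm', np.float64(25.65), 'n', 408)
```

>>> servo_tool --commands '[[[0, 0, 0, 0, 42, -32, 65], [0, 0, 0, 0, 84, -64, 65], [0, 0, 0, 5, 127, -97, 65], [0, 0, 0, 26, 169, -129, 65], [0, 0, 0, 26, 169, -129, 65]]]'

```text
time: 37.2
position: [0.3888, 0.2356, 0.148]
tool_rot: [-1.452, 1.038, 1.458]
ft_force: [0.9, 0.9, -0.4]
grip_width: 0.745
```

```bash
python3 - <<'E'
from h import *
for i in range(4): vision.get_image('wrist')
w,wi=snap('wrist','w_bush'); q=st(); print(q['time'],q['position'],q['joint_positions'].round(2))
for thr in(120,150,180):print(fit(w,wi,(.3925,.2403),.006,.025,thr))
s,si=snap('side','s_jig6'); x,y=proj(s,[[.51,.418,.05]])[0].astype(int)
a=cv2.resize(si[y-45:y+45,x-60:x+60],(400,300),interpolation=cv2.INTER_CUBIC)
cv2.imwrite('pics/both7.png',np.hstack([cv2.resize(wi,(400,300)),a]))
print(tool(np.array([.3925,.2403,.009])-q['position']))
E
```

```text
37.45 [0.39402689 0.24175951 0.15218752] [-0.91 -0.04  0.29  2.    0.01  1.18  1.29]
(array([0.3927, 0.2399]), 'med|e|mm', np.float64(0.23), 'n', 142)
(array([0.3928, 0.2399]), 'med|e|mm', np.float64(0.23), 'n', 141)
(array([0.3927, 0.2399]), 'med|e|mm', np.float64(0.35), 'n', 139)
[143.2   2.1  -0.9]
```

View pics/both7.png

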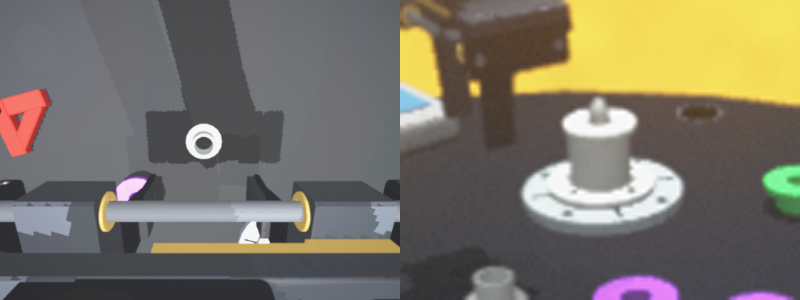

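The cap is flat on the tube. The bush is located, so I'm descending to its neck.

>>> servo_tool --commands '[[[0, 0, 0, 10, 1.7, -1.2, 65], [0, 0, 0, 60, 1.7, -1.2, 65], [0, 0, 0, 105, 1.7, -1.2, 60], [0, 0, 0, 120, 1.7, -1.2, 60], [0, 0, 0, 120, 1.7, -1.2, 60]]]' --newtons 30

```text
time: 38.12
position: [0.3915, 0.2385, 0.0309]
tool_rot: [-1.456, 1.03, 1.456]
ft_force: [-0.1, 0.0, 0.5]
grip_width: 0.69
```

```bash
python3 - <<'E'
from h import *
for i in range(4): vision.get_image('wrist')
q=st(); print(q['time'],q['position'].round(4)); print(tool(np.array([.3927,.2399,.011])-q['position']))
E
```

```text
38.325 [0.3931 0.2398 0.0331]
[22.1  0.4  0.3]
```

>>> servo_tool --commands '[[[0, 0, 0, 10, 0.3, 0.2, 60], [0, 0, 0, 21, 0.3, 0.2, 60], [0, 0, 0, 21, 0.3, 0.2, 50], [0, 0, 0, 21, 0.3, 0.2, 40], [0, 0, 0, 21, 0.3, 0.2, 25]]]'

```text
time: 38.95
position: [0.3917, 0.239, 0.0107]
tool_rot: [-1.455, 1.028, 1.455]
ft_force: [0.1, -0.0, 0.3]
grip_width: 0.432
```

>>> servo_tool --commands '[[[0, 0, 0, 0, 0, 0, 25], [0, 0, 0, 0, 0, 0, 25], [0, 0, 0, 0, 0, 0, 25], [0, 0, 0, 0, 0, 0, 25], [0, 0, 0, 0, 0, 0, 25]]]'

```text
time: 39.58
position: [0.3917, 0.239, 0.0107]
tool_rot: [-1.455, 1.028, 1.455]
ft_force: [0.3, 0.2, 1.7]
grip_width: 0.361
```

>>> servo_tool --commands '[[[0, 0, 0, -10, 0, 0, 25], [0, 0, 0, -30, 0, 0, 25], [0, 0, 0, -30, 0, 0, 25], [0, 0, 0, -30, 0, 0, 25], [0, 0, 0, -30, 0, 0, 25]]]'

```text
time: 40.2
position: [0.3908, 0.2384, 0.0397]
tool_rot: [-1.455, 1.03, 1.456]
ft_force: [0.6, 0.2, -1.1]
grip_width: 0.367
```

```bash
python3 - <<'E'
from h import *
for i in range(2): vision.get_image('wrist')
q=st(); print(q['time'],q['position'],q['ft_force'].round(1),q['grip_width'])
M=R.from_rotvec(q['tool_rot']).as_matrix(); t=np.array([.5098,.4183,.17])-.06*M[:,1]; print(t,tool(t-q['position']))
E
```

```text
40.3 [0.39101115 0.23852794 0.03986744] [-0.1  0.3 -1.2] 0.36642113974339335
[0.56635987 0.43832442 0.16993471] [-130.4 -231.8  129.8]
```

>>> servo_tool --commands '[[[0, 0, 0, -40, 0, 0, 25], [0, 0, 0, -90, 0, 0, 25], [0, 0, 0, -130, -15, 8, 25], [0, 0, 0, -130, -60, 34, 25], [0, 0, 0, -130, -110, 62, 25]]]'

```text
time: 40.92
position: [0.4755, 0.3352, 0.1713]
tool_rot: [-1.455, 1.027, 1.455]
ft_force: [0.6, -0.8, -0.6]
grip_width: 0.363
```

>>> servo_tool --commands '[[[0, 0, 0, 0, -50, 28, 25], [0, 0, 0, 0, -100, 56, 25], [0, 0, 0, 0, -122, 68, 25], [0, 0, 0, 0, -122, 68, 25], [0, 0, 0, 0, -122, 68, 25]]]'

```text
time: 41.55
position: [0.5663, 0.4378, 0.1697]
tool_rot: [-1.455, 1.031, 1.455]
ft_force: [-0.2, -0.9, -0.4]
grip_width: 0.365
```

```bash
python3 - <<'E'
from h import *
for i in range(4): vision.get_image('wrist')
w,wi=snap('wrist','w_jig7'); q=st(); print(q['time'],q['position'],q['ft_force'].round(1),q['grip_width'])
p=q['position']; th=np.linspace(0,6.28,80)
def ring(c,r,col): cv2.polylines(wi,[proj(w,np.array(c)+np.c_[r*np.cos(th),r*np.sin(th),0*th]).astype(int)],True,col,1)
ring([.5098,.4183,.1],.004,(0,0,255)); ring([.5098,.4183,.08],.033,(0,0,255)); ring(p+[0,0,.0175],.016,(255,0,0)); ring(p+[0,0,-.0045],.025,(255,0,0))
cv2.imwrite('pics/wj7.png',wi); print(tool(np.array([.5098,.4183,.14])-p))
E
```

```text
41.8 [0.56654208 0.43829129 0.17117455] [ 0.4 -0.3 -1.1] 0.3655378849931154
[31.1 60.2  0. ]
```

View pics/wj7.png

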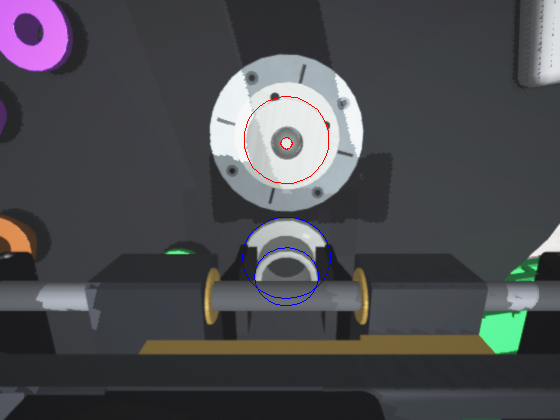

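>>> servo_tool --commands '[[[0, 0, 0, 0, 30, 0, 25], [0, 0, 0, 0, 60, 0, 25], [0, 0, 0, 25, 60, 0, 25], [0, 0, 0, 45, 60, 0, 25], [0, 0, 0, 45, 60, 0, 25]]]'

```text
time: 42.42
position: [0.5091, 0.4177, 0.1233]
tool_rot: [-1.455, 1.033, 1.457]
ft_force: [0.3, 0.4, -0.6]
grip_width: 0.366
```

```bash
python3 - <<'E'
from h import *
for i in range(4): vision.get_image('wrist')
q=st(); print(q['time'],q['position'].round(4),q['ft_force'].round(1)); print(tool(np.array([.5098,.4183,.0907])-q['position']))
E
```

```text
42.625 [0.511  0.4191 0.1264] [-0.1 -1.1 -0.5]
[35.7  1.5 -0.4]
```

>>> servo_tool --commands '[[[0, 0, 0, 5, 1, -0.3, 25], [0, 0, 0, 12, 1, -0.3, 25], [0, 0, 0, 19, 1, -0.3, 25], [0, 0, 0, 25, 1, -0.3, 25], [0, 0, 0, 30, 1, -0.3, 25]]]'

```text
time: 43.25
position: [0.5092, 0.4181, 0.0949]
tool_rot: [-1.455, 1.029, 1.455]
ft_force: [-0.3, -0.3, -1.5]
grip_width: 0.364
```

>>> servo_tool --commands '[[[0, 0, 0, 0.5, 0, 0, 25], [0, 0, 0, 1, 0, 0, 25], [0, 0, 0, 2, 0, 0, 25], [0, 0, 0, 2.5, 0, 0, 25], [0, 0, 0, 2.5, 0, 0, 25]]]'

```text
time: 43.88
position: [0.5094, 0.4182, 0.093]
tool_rot: [-1.455, 1.028, 1.455]
ft_force: [-1.0, 0.2, -1.5]
grip_width: 0.36
```

>>> servo_tool --commands '[[[0, 0, 0, 0.5, 0, 0, 25], [0, 0, 0, 1, 0, 0, 25], [0, 0, 0, 1.5, 0, 0, 25], [0, 0, 0, 1.5, 0, 0, 25], [0, 0, 0, 1.5, 0, 0, 25]]]'

```text
time: 44.5
position: [0.5094, 0.4182, 0.0915]
tool_rot: [-1.455, 1.028, 1.455]
ft_force: [0.2, -0.0, -1.7]
grip_width: 0.364
```

>>> servo_tool --commands '[[[0, 0, 0, 0.4, 0, 0, 25], [0, 0, 0, 0.8, 0, 0, 25], [0, 0, 0, 0.8, 0, 0, 25], [0, 0, 0, 0.8, 0, 0, 25], [0, 0, 0, 0.8, 0, 0, 25]]]'

```text
time: 45.12
position: [0.5094, 0.4182, 0.0908]
tool_rot: [-1.455, 1.028, 1.455]
ft_force: [-0.3, -1.1, -0.2]
grip_width: 0.363
```

>>> servo_tool --commands '[[[0, 0, 0, 0.3, 0, 0, 25], [0, 0, 0, 0.5, 0, 0, 25], [0, 0, 0, 0.5, 0, 0, 25], [0, 0, 0, 0.5, 0, 0, 25], [0, 0, 0, 0.5, 0, 0, 25]]]'

```text
time: 45.75
position: [0.5095, 0.4183, 0.0907]
tool_rot: [-1.455, 1.028, 1.455]
ft_force: [-2.3, -0.8, 5.5]
grip_width: 0.361
```

Contact is at the expected height (TCP 0.0907 m, +5.5 N), so the bush is seated. I'll release and retreat.

>>> servo_tool --commands '[[[0, 0, 0, 0, 0, 0, 38], [0, 0, 0, 0, 0, 0, 50], [0, 0, 0, 0, 0, 0, 60], [0, 0, 0, 0, 0, 0, 60], [0, 0, 0, -10, 0, 0, 60]]]'

```text
time: 46.38
position: [0.5088, 0.4178, 0.0995]
tool_rot: [-1.455, 1.031, 1.456]
ft_force: [-0.6, 0.7, -0.1]
grip_width: 0.678
```

>>> servo_tool --commands '[[[0, 0, 0, -30, 0, 0, 60], [0, 0, 0, -70, 0, 0, 65], [0, 0, 0, -100, 0, 0, 65], [0, 0, 0, -100, -50, 0, 65], [0, 0, 0, -100, -90, 0, 65]]]'

```text
time: 47.0
position: [0.5956, 0.4492, 0.2024]
tool_rot: [-1.456, 1.025, 1.454]
ft_force: [0.5, 0.2, -0.0]
grip_width: 0.748
```

```bash
python3 - <<'E'
from h import *
for i in range(4): vision.get_image('wrist')
w,wi=snap('wrist','w_end'); s,si=snap('side','s_end'); q=st(); print(q['time'],q['position'],q['ft_force'].round(1))
x,y=proj(s,[[.51,.418,.06]])[0].astype(int)
a=cv2.resize(si[y-45:y+45,x-60:x+60],(400,300),interpolation=cv2.INTER_CUBIC)
def f(p): 
    u=proj(s,[p])[0]; return (int((u[0]-x+60)*400/120),int((u[1]-y+45)*300/90))
for z in(.108,.080,.072,.022): cv2.line(a,f([.4795,.4183,z]),f([.4735,.4183,z]),(0,0,255),1)
cv2.imwrite('pics/both8.png',np.hstack([cv2.resize(wi,(400,300)),a]))
E
```

```text
47.3 [0.59331096 0.44833718 0.20072045] [-0.5  0.  -0.1]
```

View pics/both8.png

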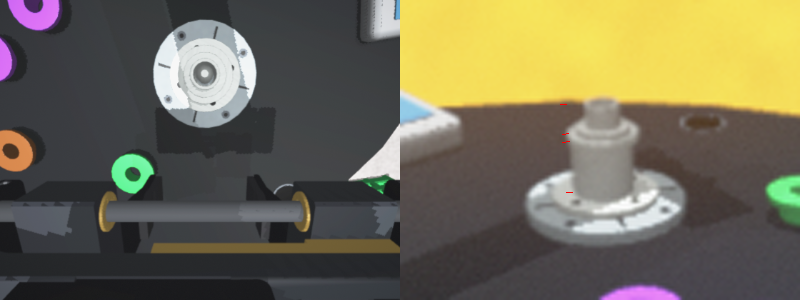

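The stack is upright, concentric and at the expected heights, and the gripper is clear of it. Handing in.

```bash
python3 -c "
from bench import close_job; print(close_job())"
```

```text
the job is handed in; nothing more can be done
None
```

The weld jig is loaded as asked: base flange, short tube, cap flange and bush went over the post in that order. I handed the job in at about 47 s.

- **Seating:** I lowered each piece slowly until it touched, with 5–12 N of the load coming off the wrist, before opening the fingers. Contact came within about 1 mm of the expected height for all four: tool-point heights of 33.2, 45.3, 58.0 and 90.7 mm.
- **Last look:** The final side and wrist pictures show the stack upright and concentric, with the step heights about where they should be. The gripper was clear and touching nothing.
- **Left alone:** I did not touch the long tube, the magnet, the tin or the coloured decoys. I did not take a last top picture to confirm they had not moved.
- **Checks that failed or disagreed:**
  - The first wrist reading of the base was about 8 mm off because the arm was still swinging; it agreed with the top camera once the arm had settled.
  - A silhouette fit suggested the lifted base was tilted about 4.6°. The later pictures showed it level, and it seated flat.
  - The automatic circle fits on the seated base, tube and cap failed, white on white, so I judged those seatings from the contact heights and the pictures.

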